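# Lock the pillars of a microscope focus base with spring clips and log the job

### The arm

A 7-joint arm with a two-finger parallel gripper is mounted at the origin on the work surface. World frame = base frame: x ahead of the robot, y to its left, z up, the work surface at z = 0. Lengths are in mm, angles in rad, forces in N, time in s.
With the tool pointing down it reaches from about 400 to 900 mm from the base axis. Payload 5.6 kg.
Tool frame: the origin (TCP) lies midway between the tips of the shut fingers; the grasp point (between the pads) lies 19 mm behind it; z points along the fingers, y is the line along which they close (so a half turn about z gives the same grasp; the last joint's range is limited). The gripper opens to 92 mm and grips with 3 to 60 N. Pads are 20 mm wide; open, the fingers measure 128 mm over their backs; the gripper's body (75 mm by 189 mm) begins 69 mm behind the grasp point.
Start: joints at [1.21, 0.468, -0.012, 1.603, 0.006, 1.071, -0.056], TCP at [203.068, -617.474, 181.192] pointing down, gripper open.
Joint ranges: [-2.53, 2.53], [-0.31, 2.02], [-1.57, 1.55], [0.28, 2.44], [-1.29, 4.43], [0.15, 1.84], [-2.92, 2.92]. Speed limits (rad/s): [2.57, 2.57, 3.14, 3.14, 3.14, 3.14, 3.14].

### API

Orientations are given as a rotation vector (axis times angle).
In Python, from cell import robot, grip, kin, viewer gives the robot as it stands. Calls block until the motion is done:
- robot.movep(position, orientation): joint-space move of the TCP to a pose.
- robot.servo_line(position, feed=150, rotation=None): straight line of the TCP; rotation=None keeps the orientation; feed is the mean speed in mm/s.
- robot.goto_joints(angles): joint-space move.
- grip(opening, newtons=None): opening from 0.0 (shut) to 1.0 (fully open); newtons is the grip in N (None keeps the last); returns when the fingers have stopped.
- robot.hold(seconds).
- kin.ik(position, orientation): joint angles nearest the present ones, or None.
- robot.observe(): the state.
- viewer.read_camera(name): name is "scene" or "top" or "wrist"; returns the picture (400x640x3 uint8, red, green, blue); there is no depth.
- viewer.camera_info(name): a dict with "camera_matrix" (3x3 intrinsics, pixels), "R" (3x3) and "t" (3): a world point X has camera coordinates R X + t. Camera axes: x right, y down, z forward; pixel columns grow to the right and rows downward; lengths in mm; the calibration is good to about 2 mm. A picture is of the moment at which its call begins: read the wrist's pose just before it. camera_info takes no time and is no camera call; for the wrist camera it gives the pose at the moment of the call.
A pose or a line that the arm cannot do raises robot.IKError and nothing moves.
- robot.job_done(): hands the job in; it is judged then, once.
Trained networks look in the newest picture that a camera, given by its name, has taken for a name from the list of things; names that differ only in an ending like _2 or _b are one class to them, and where a whole thing is asked for, a point or a joint stands for the part that bears it (a point fixed in the world has none). Each returns a list of dicts, best first, with "confidence" (0 to 1); they miss things now and then, are a little off and sometimes report something else, mostly with a low value. They report only what shows in the picture. A call takes as long as a camera call.
- viewer.silhouettes(name, camera): "mask" (400x640 bool, what is visible of it).
- viewer.pinpoint(name, camera): "at" ([x, y, z] in mm, in the coordinates of the camera as it stood for that picture, good to about 4 mm: a listed point, or the origin of a listed thing).
The state is a dict: "t": time; "joints": joint angles; "joint_velocities": joint speeds; "joint_torque": joint torques, N m; "tcp_pos": TCP position; "tcp_rot": TCP orientation; "contact_force": force on the tool from outside, world axes, zero at the start; "wrist_torque": the same for the moment, N m; "grip_width": opening from 0.0 (shut) to 1.0 (fully open); "grip_force": force on a finger pad.
Only numpy, scipy, OpenCV 4.12 (cv2) and the standard library are available. Lean on these libraries where they do the work, as an engineer would, in place of code of your own. Each camera call takes 0.05 s, during which the arm holds its last target. There are 200 camera calls.

### The job

First clear the filter blocks off the black deck into the grey tray. Then take the clip fork and, with its prongs and never with the fingers, push every clip that is lying on the deck sideways onto the pillar it faces until it snaps fully home in the groove, and lay the fork back flat on the rubber mat. Last, pick up the barcode reader, aim its beam at the middle of the job label and hold it steady there for two seconds, then lay it back flat on the mat; leave the oil bottle, objective and glass dish alone.

Things in the scene. Friction and masses are not known exactly. Their poses are not given: they have to be found in the camera images.
- base: fixed black deck plate 245 (x) by 350 (y) mm, its top at height 20 mm. Origin on its underside, below the middle pillar; the plate runs from 195 mm short of the pillar row (-x side, the robot's) to 50 mm past it. Three pillars stand in a row along its y, 110 mm apart; each clip lies short of one, mouth towards it
- pillar0 (a point): axis of the right-hand (-y) pillar, 6 mm above the deck (half-way up the groove; that is where a seated clip's centre is). Groove (neck): 28 mm diameter, from the deck up to 16 mm above it; over it a head of 40 mm diameter, top 46 mm above the deck. Axes as the base
- pillar1 (a point): axis of the middle pillar, 6 mm above the deck (half-way up the groove; that is where a seated clip's centre is). Groove (neck): 28 mm diameter, from the deck up to 16 mm above it; over it a head of 40 mm diameter, top 46 mm above the deck. Axes as the base
- pillar2 (a point): axis of the left-hand (+y) pillar, 6 mm above the deck (half-way up the groove; that is where a seated clip's centre is). Groove (neck): 28 mm diameter, from the deck up to 16 mm above it; over it a head of 40 mm diameter, top 46 mm above the deck. Axes as the base
- clip0_c (a point): split spring-steel clip, 78 mm long, 12 mm thick, flat on the deck; may be absent. Point: centre of its bore, half-way up. Its x axis points out of the open mouth. Back bar: y -29..29, rear face at x = -31 mm; a tang 12 mm wide sticks out behind it to x = -46. Two sprung jaws, flared tips at x = +32, 66 mm apart; bumps inside at x = 11.5 leave a gap of 22 mm, less than the neck's 28
- clip1_c (a point): another clip like clip0, may be absent. Pushed at the rear face, mouth first, towards a pillar, a clip begins to resist when its centre is about 22 mm short of the pillar's axis, takes 10 to 20 N, and snaps over the neck at about 11 mm; seated, its centre is within 2 mm of the axis
- clip2_c (a point): a third clip like clip0, may be absent. clip0 lies before pillar0, clip1 before pillar1, clip2 before pillar2
- cube0_c (a point): microscope filter block of bare aluminium, 38 (x) by 50 (y) by 36 (z) mm, with round windows; left standing on the deck between a clip's place and its pillar; may be absent. The point is its centre, 18 mm above its underside
- cube1_c (a point): another filter block like cube0, may be absent
- cube2_c (a point): another filter block like cube0, may be absent
- tray: fixed light-grey open tray on the bench, 190 mm (x) by 130 mm (y) outside, 18 mm high, walls 4 mm, floor 4 mm thick. Origin: centre of the underside
- fork_c (a point): clip fork: grey ribbed handle 90 (x) by 24 (y) by 40 (z) mm, lying flat; the point is in the handle, 20 mm above its underside, 30 mm behind its front end: grip here. x points forward along the tool to two steel prongs, 30 mm long, 11 mm wide, 1 to 11 mm above the underside, centred 15.5 mm either side of the middle line: gap 20 mm, for the clip's 12 mm tang
- fork_tip (a point): middle between the tips of the fork's prongs, 60 mm ahead (x) of fork_c and 14 mm lower
- scanner_c (a point): cordless barcode reader lying flat: white grip body 100 mm long (x), 30 mm wide (y), 42 mm high, with a black head 50 mm wide in front. The point is in the grip body, 21 mm above its underside; grip here. x points forward to the head; the head spans x = +35 to +75 mm from this point, and the grip body -60 to +40 mm
- scan_eye: the reader's window, at its front: 76 mm ahead (reader's x) of scanner_c and 1 mm higher. Its own x axis is the reading beam, which points forward and 45 degrees down when the reader is level; it reads a label whose middle lies on the beam 40 to 170 mm from the window
- label (a point): middle of the white bar label, 52 by 74 mm, face up on the 31 mm high top of a fixed grey block 70 mm (x) by 90 mm (y)
- mat: thin black square rubber mat, 240 by 240 mm, flat on the bench: where the fork and the reader are kept. Origin at its centre
- oil: small amber oil bottle, 75 mm high, 36 mm diameter; a bystander, leave it alone. Origin at the centre of its underside
- objective: steel microscope objective standing on the bench, 58 mm high, 32 mm diameter; a bystander, leave it alone. Origin at the centre of its underside
- dish: shallow glass dish, 90 mm diameter; a bystander, leave it alone. Origin at the centre of its underside

How it is judged:
By the outcome, as a careful person would: the job done as asked, in the order asked, and still so for the second after the job is handed in, with the robot touching nothing.
Of clip0, clip1, clip2 only 2 to 3 are there at a start; the rules pass over those that are not, and their reading is None.
Of cube0, cube1, cube2 only 1 to 2 are there at a start; the rules pass over those that are not, and their reading is None.
At some moment in a run one of cube0, cube1, cube2, fork, scanner may be knocked a few centimetres aside while the robot is not near it.
It also fails if it takes over 210 s, if anything falls off the work surface, if the arm or the gripper's body presses on something with over 40 N, if the wrist force passes 120 N, or if a joint passes its speed limit or range.

## Working session

There is one attempt and no reset: what is moved stays moved. The work goes in short steps, each a Python script; the robot and the scene stay as the last script left them, time stands still between calls to the robot, and variables do not carry over. Pictures are saved under pics/ and viewed, at most 16 in all, crops included, and the job is handed in when it is done.

```bash
ls; mkdir -p pics
cat > h.py <<'E'
import numpy as np, cv2
from cell import robot, grip, kin, viewer
from scipy.spatial.transform import Rotation as Rn
def pic(cam,fn):
    im=viewer.read_camera(cam); cv2.imwrite('pics/'+fn,im[:,:,::-1]); return im
def info(cam):
    i=viewer.camera_info(cam); return np.array(i['camera_matrix']),np.array(i['R']),np.array(i['t'])
def world(p,c): K,R,t=c; return R.T@(np.array(p)-t)
def ray(uv,z,c):
    K,R,t=c; d=R.T@np.linalg.inv(K)@np.array([uv[0],uv[1],1.]); o=-R.T@t
    return o+d*(z-o[2])/d[2]
def proj(X,c):
    K,R,t=c; q=K@(R@np.array(X)+t); return q[:2]/q[2]
E
python3 - <<'E'
from h import *
for c in ['scene','top']:
    pic(c,c+'0.png'); i=info(c); print(c,i[0].round(1).tolist(),'pos',(-i[1].T@i[2]).round(),i[1].round(2).tolist())
    for n in ['base','pillar0','pillar1','pillar2','clip0_c','cube0_c','tray','fork_c','fork_tip','scanner_c','scan_eye','label','mat','oil','objective','dish']:
        for d in viewer.pinpoint(n,c)[:4]: print(n,round(d['confidence'],2),world(d['at'],i).round(0),proj(world(d['at'],i),i).round())
o=robot.observe();print(o['t'],o['tcp_rot'])
E
```

```text
pics
scene [[412.7, 0.0, 316.3], [0.0, 412.7, 201.2], [0.0, 0.0, 1.0]] pos [1313. -369.  706.] [[0.5, 0.87, -0.01], [0.54, -0.32, -0.78], [-0.68, 0.39, -0.63]]
base 0.85 [707.  15.  -0.] [330. 243.]
pillar0 0.82 [ 714. -100.   28.] [289. 254.]
pillar0 0.73 [697. 122.  28.] [365. 217.]
pillar0 0.57 [709.   9.  24.] [329. 237.]
pillar0 0.48 [729. 274.   5.] [419. 211.]
pillar1 0.82 [ 714. -100.   28.] [289. 254.]
pillar1 0.73 [697. 122.  28.] [365. 217.]
pillar1 0.57 [709.   9.  24.] [329. 237.]
pillar1 0.48 [729. 274.   5.] [419. 211.]
pillar2 0.82 [ 714. -100.   28.] [289. 254.]
pillar2 0.73 [697. 122.  28.] [365. 217.]
pillar2 0.57 [709.   9.  24.] [329. 237.]
pillar2 0.48 [729. 274.   5.] [419. 211.]
clip0_c 0.43 [707.  15.  -4.] [330. 244.]
cube0_c 0.54 [474. 293.  21.] [368. 159.]
tray 0.96 [ 451. -343.   -1.] [155. 232.]
fork_c 0.58 [443. 387.  20.] [387. 146.]
scanner_c 0.67 [472. 291.  20.] [367. 159.]
scanner_c 0.36 [471. 343.   0.] [380. 159.]
scan_eye 0.64 [548. 300.  20.] [385. 170.]
label 0.89 [ 624. -286.   36.] [196. 257.]
mat 0.82 [474. 341.   1.] [380. 160.]
mat 0.24 
[... 623 characters left out ...]
286. 164.]
pillar2 0.72 [ 710. -104.   28.] [359. 157.]
clip0_c 0.16 [ 447. -346.    2.] [439. 241.]
tray 0.73 [ 450. -347.   -0.] [439. 240.]
fork_c 0.96 [441. 384.  20.] [199. 250.]
fork_tip 0.85 [500. 385.   1.] [200. 230.]
fork_tip 0.49 [725. 272.  -3.] [237. 157.]
scanner_c 0.56 [469. 284.  18.] [233. 240.]
scanner_c 0.4 [500. 384.   2.] [201. 230.]
scan_eye 0.52 [545. 300.  21.] [227. 214.]
label 0.84 [ 624. -286.   33.] [419. 184.]
mat 0.79 [471. 338.  -2.] [216. 239.]
oil 0.51 [728. 271.   0.] [237. 156.]
objective 0.47 [ 740. -295.    0.] [418. 148.]
dish 0.74 [642. 429.   0.] [186. 185.]
dish 0.35 [ 450. -348.    2.] [439. 241.]
1.7 [ 3.10201034e+00  4.96862663e-01 -2.34923333e-05]
```

Run:
```python
import cv2
for c,(x,y,w,h) in {'scene':(120,100,360,240),'top':(160,110,320,190)}.items():
    im=cv2.imread(f'pics/{c}0.png')[y:y+h,x:x+w]; s=800/w
    cv2.imwrite(f'pics/{c}0c.png',cv2.resize(im,None,fx=s,fy=s,interpolation=cv2.INTER_CUBIC))
```

```text
(no output)
```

View pics/scene0c.png

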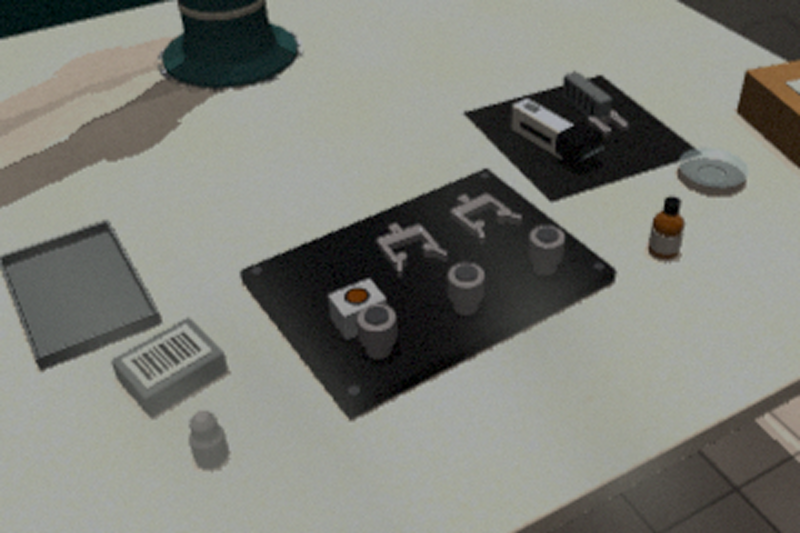

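View pics/top0c.png

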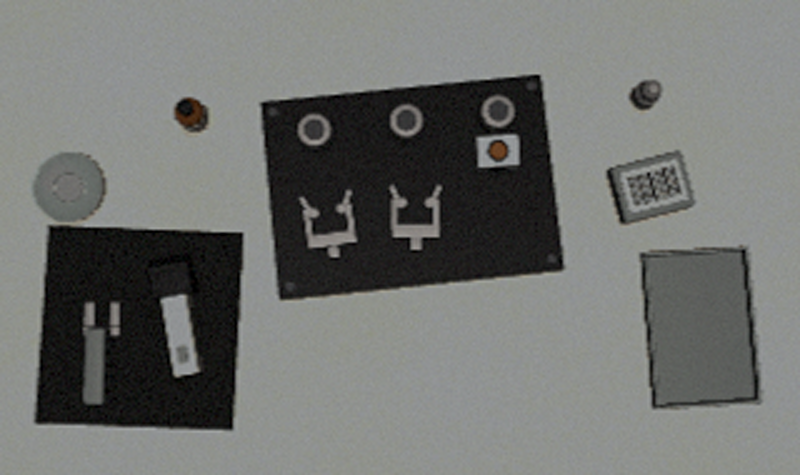

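Top view: a single block before pillar0 (crop 498,150), clips before pillar1 and pillar2 and none at pillar0, fork at crop (95,350) and reader at (178,320) on the mat. I'll look closer with the wrist camera.

```bash
cat >> h.py <<'E'
def down(psi): return np.pi*np.array([np.cos(psi/2),np.sin(psi/2),0])
def find(n,cam,k=4,minc=0.3):
    i=info(cam); out=[]
    for d in viewer.pinpoint(n,cam)[:k]:
        if d['confidence']>=minc: out.append((round(d['confidence'],2),world(d['at'],i)))
    return out
E
python3 - <<'E'
from h import *
K,R,t=info('wrist'); o=robot.observe(); T=Rn.from_rotvec(o['tcp_rot']).as_matrix()
print('cam in tool',(T.T@(-R.T@t-o['tcp_pos'])).round(), (R@T).round(2).tolist(),K[0,0])
robot.movep([560,0,330],down(0.063)); robot.hold(.3)
pic('wrist','w1.png'); i=info('wrist'); print(i[1].round(2).tolist(),(-i[1].T@i[2]).round())
for n in ['base','pillar0','clip0_c','cube0_c']:
    for c,p in find(n,'wrist'): print(n,c,p.round(1),proj(p,i).round())
print(robot.observe()['t'])
E
```

```text
cam in tool [  66.    1. -204.] [[-0.0, 1.0, 0.0], [-0.97, -0.0, -0.24], [-0.24, -0.0, 0.97]] 275.93070998267
[[0.06, -1.0, -0.0], [-0.97, -0.06, 0.24], [-0.24, -0.01, -0.97]] [626.   3. 534.]
base 0.74 [706.3   9.7   1.7] [317.  90.]
pillar0 0.87 [716.7 -99.3  29.2] [381.  85.]
pillar0 0.77 [702.    9.4  25.5] [317.  91.]
pillar0 0.7 [701.1 124.7  25.9] [250.  87.]
4.825
```

View pics/w1.png

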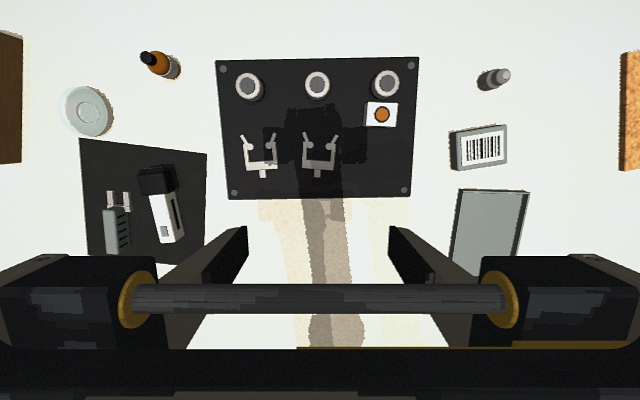

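Run:
```python
from h import *
i=info('wrist')
C=[(216,61),(418,57),(411,197),(229,199)]
W=np.array([ray(c,20,i)[:2] for c in C]); B=np.array([(50,175),(50,-175),(-195,-175),(-195,175)],float)
print(W.round(1).tolist())
wc,bc=W.mean(0),B.mean(0); H=(B-bc).T@(W-wc); a=np.arctan2(H[0,1]-H[1,0],H[0,0]+H[1,1])
R=np.array([[np.cos(a),-np.sin(a)],[np.sin(a),np.cos(a)]]); o=wc-R@bc
print('base',o,a, (B@R.T+o-W).round(1).tolist())
print('pillar heads px', [proj([*(R@[0,y]+o),66],i).round() for y in (-110,0,110)])
q=np.array([ray(p,56,i)[:2] for p in [(366,102),(398,104),(396,127),(364,125)]]); print('block',q.mean(0),np.linalg.norm(np.diff(q,axis=0),axis=1), 'in base',(R.T@(q.mean(0)-o)).round(1))
b=q.mean(0)
g=Rn.from_rotvec
robot.movep([b[0]-40,b[1],190],down(a)); robot.hold(.3)
pic('wrist','w2.png'); i=info('wrist'); 
for n in ['pillar0','cube0_c']:
    for c,p in find(n,'wrist'): print(n,c,p.round(1),proj(p,i).round())
print(robot.observe()['t'])
```

```text
[[739.4, 184.6], [766.8, -157.7], [524.6, -180.4], [499.1, 166.0]]
base [704.75642195   8.88011979] 0.07953351461015047 [[1.3, 2.7], [1.7, -3.9], [-0.3, -0.7], [-2.6, 1.9]]
pillar heads px [array([387.,  83.]), array([318.,  85.]), array([248.,  86.])]
block [667.06080664 -98.26459647] [52.63073712 36.33595214 53.6354689 ] in base [ -46.1 -103.8]
pillar0 0.7 [714.  -96.3  29.1] [322. 120.]
pillar0 0.7 [701.5  10.6  24.7] [238. 123.]
pillar0 0.67 [699.3 123.   25.7] [150. 118.]
6.0333
```

View pics/w2.png

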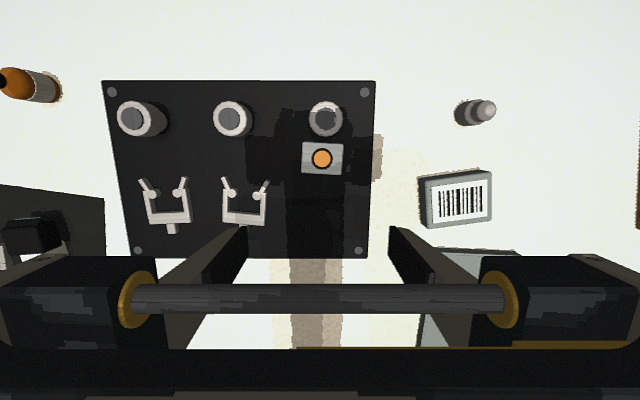

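Clear view of the block (window at 321,159, corners 303,142 to 342,176), yaw in line with the deck. Grasping across y.

Run:
```python
from h import *
i=info('wrist'); a=0.075
q=np.array([ray(p,56,i)[:2] for p in [(303,142),(343,144),(342,176),(302,174)]]); e=np.diff(q,axis=0)
b=q.mean(0); d=(q[0]+q[3]-q[1]-q[2]); yaw=np.arctan2(-d[0],d[1]); w=ray((321,159),56,i)
print('block',b,w.round(1),np.linalg.norm(e,axis=1).round(1),'yaw',yaw)
b=(b+w[:2])/2; r=down(yaw)
grip(1.0); robot.servo_line([b[0],b[1],100],200,rotation=r); robot.servo_line([b[0],b[1],27],80)
f=grip(0.3,25); o=robot.observe(); print(o['grip_width'],o['grip_force'],o['contact_force'])
robot.servo_line([b[0],b[1],130],120); o=robot.observe(); print(o['grip_width'],o['grip_force'],o['t'])
robot.movep([450,-345,100],r)
pic('top','t2.png')
robot.servo_line([450,-345,12],100); o=robot.observe(); print(o['contact_force'],o['tcp_pos'])
grip(0.72); robot.servo_line([450,-345,130],150); robot.movep([560,-150,250],down(.075))
pic('top','t3.png'); im=pic('wrist','w3.png'); print(robot.observe()['t'])
c=cv2.imread('pics/t3.png')[110:300,160:480]; cv2.imwrite('pics/t3c.png',cv2.resize(c,None,fx=2.5,fy=2.5))
```

```text
block [ 666.67009352 -101.13537849] [666.8 -99.3  56. ] [48.  38.6 49.3] yaw 0.02942707944068962
0.30059921570209 0.0 [ 0.30226561  0.20577805 -0.83505968]
0.2998769389750941 0.0 10.0
[-0.1520999   0.15039185 -0.05602086] [ 450.54379338 -345.25276088   12.57124115]
15.075
```

View pics/t3c.png

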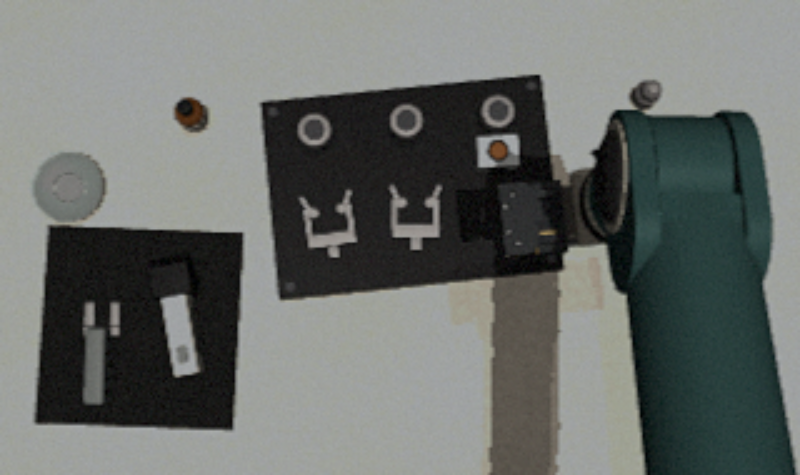

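The gripper closed on nothing: the block is still at crop (498,150). I'll go down again, checking the pose before closing.

Run:
```python
from h import *
r=down(.05); b=[666.7,-100.2]
grip(1.0); print(robot.observe()['grip_width'])
robot.movep([*b,110],r); robot.hold(.3); o=robot.observe(); print(o['tcp_pos'],o['tcp_rot'],r)
pic('wrist','w4.png'); i=info('wrist'); print(proj([*o['tcp_pos'][:2],56],i)); 
cv2.imwrite('pics/s4.png',pic('scene','s4f.png')[130:330,180:440,::-1].repeat(3,0).repeat(3,1))
print(proj([*b,20],info('scene')),o['t'])
```

```text
1.0032631559017282
[ 667.00473052 -101.31461871  111.65780265] [3.13951494 0.07648313 0.00339638] [3.14061096 0.07853164 0.        ]
[317.50452661 206.53489767]
[279.59993078 243.97481156] 16.6833
```

View pics/s4.png

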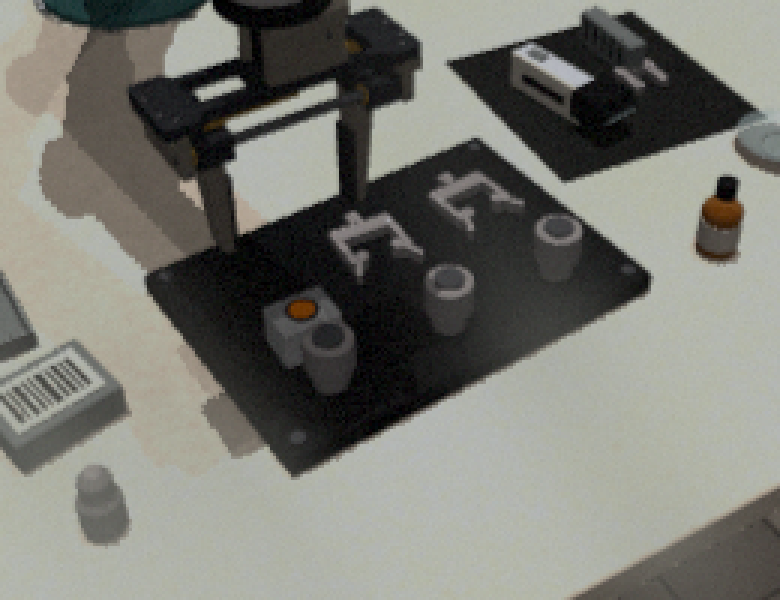

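Run:
```python
from h import *
i=info('scene'); print(proj([667,-101,111.6],i))
b=[666.7,-100.2]
robot.servo_line([*b,27],80); robot.hold(.2); o=robot.observe(); print(o['tcp_pos'],o['contact_force'])
a=pic('scene','s5f.png')[130:330,180:440,::-1].repeat(2,0).repeat(2,1); w=pic('wrist','w5.png')[60:340,150:490,::-1]
c=np.zeros((400,520+340,3),np.uint8); c[:,:520]=a; c[:280,520:]=w
cv2.imwrite('pics/s5.png',cv2.resize(c,None,fx=.93,fy=.93)); print(proj([*b,56],info('wrist')))
```

```text
[276.76504708 214.5877012 ]
[ 667.02115545 -100.30984469   27.5534602 ] [-0.10670221 -1.56196608 -0.3736694 ]
[316.86269266 237.66965139]
```

View pics/s5.png

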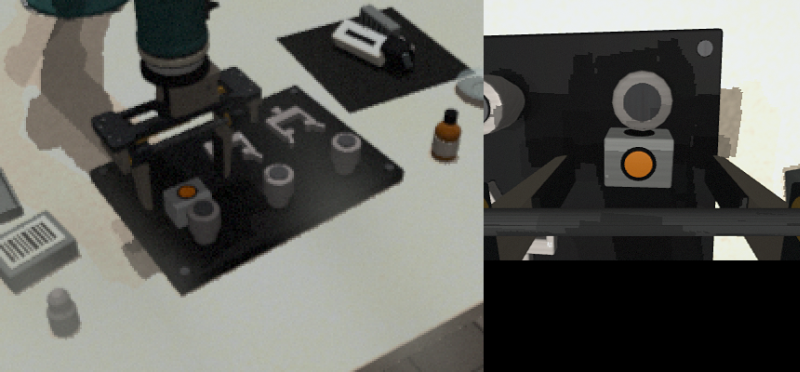

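Run:
```python
from h import *
def mark(im,X,c,col,s,off):
    u=(proj(X,c)-off)*s; cv2.drawMarker(im,tuple(int(v) for v in u),col,cv2.MARKER_CROSS,12,1)
o=robot.observe(); T=Rn.from_rotvec(o['tcp_rot']).as_matrix(); p=np.array(o['tcp_pos'])
A=cv2.resize(cv2.imread('pics/s5f.png')[190:265,230:330],None,fx=4,fy=4); B=cv2.resize(cv2.imread('pics/w5.png')[180:280,220:420],None,fx=2,fy=2)
for y in (-46,46,-64,64):
  for x in (-10,10):
    X=p+T@[x,y,0]; mark(A,X,info('scene'),(0,0,255),4,np.array([230,190])); mark(B,X,info('wrist'),(0,0,255),2,np.array([220,180]))
c=np.zeros((300,800,3),np.uint8); c[:,:400]=A; c[:200,400:]=B; cv2.imwrite('pics/m5.png',c)
for z in (24,21.5,19,17):
    robot.servo_line([p[0],p[1],z],20); q=robot.observe(); print(z,q['tcp_pos'][2],q['contact_force'][2])
    if abs(q['contact_force'][2])>4: break
robot.servo_line([p[0],p[1],27],40)
```

```text
24 23.68713979556874 -0.12300973748198402
21.5 21.258507414019377 0.09413650381795391
19 18.81201242372555 0.5160337902045058
17 16.82483592248224 -0.12801556943813627
```

View pics/m5.png

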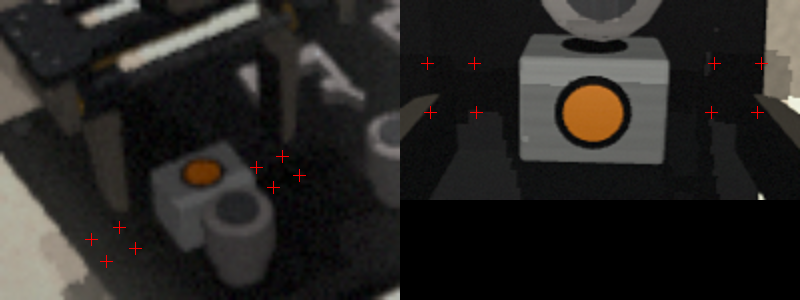

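The real fingertips sit about 20 mm above the reported TCP. I'll probe a free spot of deck with shut fingers to measure the height.

Run:
```python
from h import *
p=[667,-100.3]
robot.servo_line([*p,120],200)
def probe(w,z0):
    grip(w); robot.servo_line([585,-115,z0],150); z=z0
    while z>-8:
        z-=2; robot.servo_line([585,-115,z],25); q=robot.observe()
        if abs(q['contact_force'][2])>3: break
    print(w,q['grip_width'],z,q['tcp_pos'],q['contact_force'],q['t']); 
    robot.servo_line([585,-115,z0+15],100)
probe(0.0,32); 
probe(0.55,32)
probe(1.0,20)
```

```text
0.0 0.0032126445517316996 -8 [ 584.84266473 -114.98094448   -8.18646075] [-0.27595275  0.61322737 -0.73423217] 27.7
0.55 0.5482179440530278 -8 [ 584.8744814  -114.99500326   -8.15877619] [ 0.14345876 -0.76597604 -0.74834534] 34.5083
1.0 0.9977222631513601 -8 [ 584.88294235 -114.96598064   -8.16213703] [-0.92719718  0.22344061  0.01846993] 39.7917
```

No contact even at −8, so the offset is larger. One look with shut fingers and projected tool-axis markers.

Run:
```python
from h import *
grip(0.0); robot.servo_line([585,-115,10],100); robot.hold(.3)
o=robot.observe(); T=Rn.from_rotvec(o['tcp_rot']).as_matrix(); p=np.array(o['tcp_pos']); print(p,o['tcp_rot'],o['joints'],o['t'])
def mk(cam,fn,x,y,w,h,s):
    im=cv2.resize(pic(cam,fn)[y:y+h,x:x+w,::-1],None,fx=s,fy=s,interpolation=cv2.INTER_CUBIC)
    for k,d in enumerate((0,-20,-40,-60)):
        u=(proj(p+T@[0,0,d],info(cam))-[x,y])*s; cv2.drawMarker(im,tuple(int(v) for v in u),[(0,0,255),(0,255,0),(255,0,0),(0,255,255)][k],cv2.MARKER_CROSS,10,1)
    return im
A=mk('scene','s6.png',210,150,130,130,4); B=mk('wrist','w6.png',250,150,140,260,2)
c=np.zeros((520,800,3),np.uint8); c[:,:520]=A; c[:B.shape[0],520:]=B; cv2.imwrite('pics/m6.png',c)
```

```text
[ 585.34356612 -115.05617952   10.44113802] [3.14042766e+00 7.84521097e-02 1.19549892e-03] [ 0.49996853  0.66102773 -0.48299084  1.8237122   0.42654165  0.76060777
 -1.73115361] 42.425
```

View pics/m6.png

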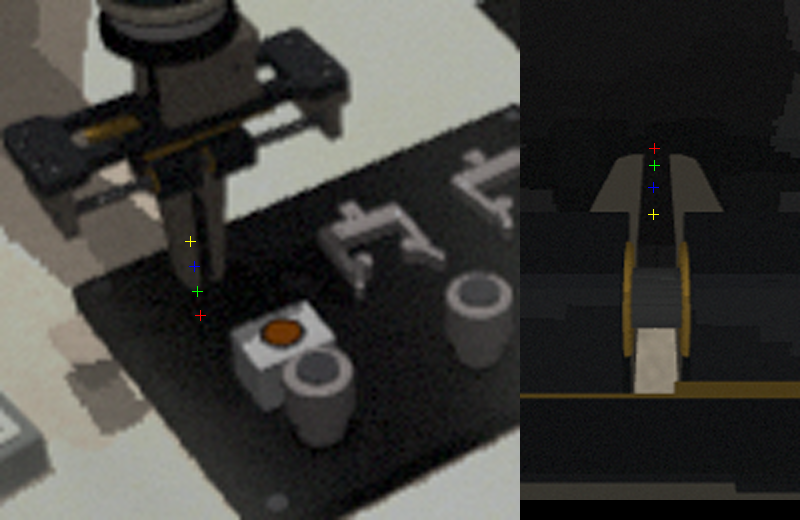

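Fingertip bottom is at (200,282) in the crop, between the TCP (red) and the −40 mark: tips ≈ 27 mm above the reported TCP. Probing on to contact.

```bash
cat >> h.py <<'E'
def probe(z0,zmin,step=1.5,thr=3,feed=40):
    p=robot.observe()['tcp_pos']; z=z0; robot.servo_line([p[0],p[1],z0],80); b=robot.observe()['contact_force'][2]
    while z>zmin:
        z-=step; robot.servo_line([p[0],p[1],z],feed); q=robot.observe()
        if abs(q['contact_force'][2]-b)>thr: break
    return q
E
python3 - <<'E'
from h import *
q=probe(-4,-25); print(q['tcp_pos'],q['contact_force'],q['t'])
robot.servo_line([585,-115,20],100); grip(0.6); q=probe(-4,-25); print(q['tcp_pos'],q['contact_force'],q['t'])
robot.servo_line([585,-115,60],150)
E
```

```text
[ 585.54886865 -115.0777394   -12.93876747] [-3.67887328  0.2618915  11.19017596] 44.6
[ 585.35273131 -115.06453518  -12.92568871] [-2.3181723  -0.30593793 11.28139499] 48.2083
```

Deck contact at nominal ≈ −12.4, so real tip = reported z + 32. Redo the grasp with this correction.

```bash
cat >> h.py <<'E'
DZ=32.4   # true fingertip height = reported TCP z + DZ
def L(x,y,z,feed=150,psi=None): robot.servo_line([x,y,z-DZ],feed,rotation=None if psi is None else down(psi))
def M(x,y,z,psi): robot.movep([x,y,z-DZ],down(psi))
def st(*a):
    o=robot.observe(); print(*a,'pos',np.round(o['tcp_pos'],1),'F',np.round(o['contact_force'],1),'g',round(o['grip_width'],3),round(o['grip_force'],1),'t',round(o['t'],1)); return o
E
python3 - <<'E'
from h import *
grip(1.0); M(667,-100,110,.05); L(667,-100,26,120)
st('at'); grip(0.3,25); st('closed'); L(667,-100,120,150); o=st('up')
if o['grip_width']>0.4:
    M(450,-345,90,.05); L(450,-345,12.5,120); st('tray'); grip(0.72); L(450,-345,150,250); 
    M(440,250,260,.07); pic('top','t7.png'); i=info('top'); st()
    print(find('cube0_c','top'), find('tray','top'))
E
```

```text
at pos [ 667.6 -100.    -5.7] F [0.2 0.  0.4] g 0.997 0.0 t 50.8
closed pos [667.  -99.9  -6.3] F [-0.9  0.3  0.9] g 0.544 24.9 t 51.5
up pos [ 666.2 -100.2   86.7] F [ 0.3 -0.5 -0.5] g 0.542 24.9 t 52.3
tray pos [ 450.8 -345.   -19.5] F [ 1.   0.2 -0.2] g 0.542 24.9 t 54.4
pos [440.6 249.  227.3] F [ 0.7 -0.5  0.6] g 0.718 0.0 t 57.7
[(0.44, array([708.74059053,   4.60361814,  26.56866947]))] [(0.91, array([ 449.5640065 , -345.18889732,    3.01544415]))]
```

Block is in the tray (gripper held it at 50 mm width, released there). Now measure the fork and reader from the wrist camera.

Run:
```python
from h import *
grip(0.62); M(400,330,262,0.0); robot.hold(.3); im=pic('wrist','w8.png'); i=info('wrist'); st(); np.savez('w8.npz',K=i[0],R=i[1],t=i[2])
for n in ['fork_c','fork_tip','scanner_c','scan_eye','mat']:
    for c,p in find(n,'wrist',3): print(n,c,p.round(1),proj(p,i).round())
for n in ['fork_c','scanner_c']:
    for d in viewer.silhouettes(n,'wrist')[:1]:
        m=d['mask'].astype(np.uint8); ys,xs=np.where(m); print(n,d['confidence'],m.sum(),xs.min(),xs.max(),ys.min(),ys.max())
A=cv2.resize(im[0:300,100:540,::-1],(800,545),interpolation=cv2.INTER_CUBIC); cv2.imwrite('pics/w8c.png',A)
```

```text
pos [400.7 329.2 229.5] F [ 0.4 -0.3 -0.7] g 0.622 0.0 t 59.0
fork_c 0.96 [440.4 384.6  20.1] [280. 155.]
fork_tip 0.74 [501.6 382.8   3.5] [281. 112.]
scanner_c 0.9 [465.9 329.   24.7] [318. 137.]
scan_eye 0.39 [541.9 346.4  26.8] [305.  80.]
mat 0.71 [468.9 340.7   5.1] [310. 135.]
fork_c 0.94 1636 265 294 113 197
```

View pics/w8c.png

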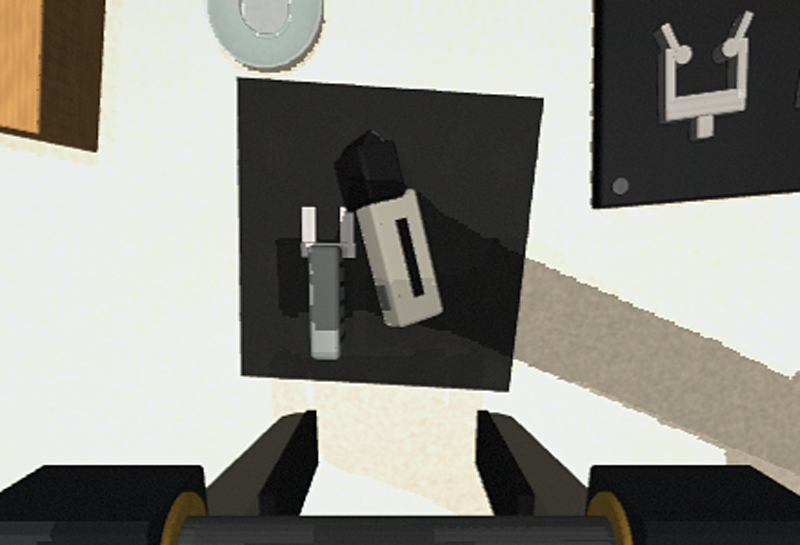

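The reader has been knocked: it now lies with its head at crop (370,170), next to the fork's right prong (347,207), yaw ≈ 0.2. The fork is at (326,300) and undisturbed. Compute the fork axis, then grasp with a narrow opening.

Run:
```python
from h import *
z=np.load('w8.npz'); i=(z['K'],z['R'],z['t']); f=lambda u,v,h: ray((100+u*.55,v*.5505),h,i)[:2]
rear=f(325.5,358,40); front=f(326,245.5,40); tips=(f(308,207,11)+f(347,207,11))/2; gap=f(308,207,11)-f(347,207,11)
d=front-rear; print('rear',rear,'front',front,np.linalg.norm(d),'tips',tips,gap,'yaw',np.arctan2(d[1],d[0]),np.arctan2(*(tips-rear)[::-1]))
for n,u,v,h in [('bodyRL',392,325,42),('bodyRR',441,312,42),('bodyFL',358,206,42),('bodyFR',406,190,42),('headL',337,165,42)]: print(n,f(u,v,h).round(1))
```

```text
rear [380.63344523 385.41956906] front [468.36982829 381.85935237] 87.80858759049868 tips [498.49589915 383.52300608] [ 0.09190098 31.32417289] yaw -0.04055631642210565 -0.016089935768655486
bodyRL [407.5 331.9]
bodyRR [417.6 293.6]
bodyFL [496.8 356.8]
bodyFR [508.  321.1]
headL [525.5 371.5]
```

Run:
```python
from h import *
grip(0.38); x,y=439.5,383.8
M(x,y,120,-.02); L(x,y,50,150); st()
for z in (30,15,9,6):
    L(x,y,z,60); o=robot.observe()
    if np.linalg.norm(o['contact_force'])>6: print('touch',z); break
st('down'); grip(0.1,55); st('closed'); L(x,y,90,80); o=st('up')
M(470,120,120,.075); robot.hold(.3); st(); im=pic('wrist','w9.png'); i=info('wrist'); np.savez('w9.npz',K=i[0],R=i[1],t=i[2])
for n in ['fork_c','fork_tip','clip0_c','pillar0']:
    for c,p in find(n,'wrist',3): print(n,c,p.round(1),proj(p,i).round())
A=cv2.resize(im[0:300,80:560,::-1],(800,500),interpolation=cv2.INTER_CUBIC); cv2.imwrite('pics/w9c.png',A)
pic('top','t9.png'); st()
```

```text
pos [440.3 384.5  19.3] F [ 0.3  0.8 -0.1] g 0.384 0.0 t 61.1
down pos [439.5 383.8 -26.5] F [0.5 1.1 0. ] g 0.381 0.0 t 62.5
closed pos [439.5 384.2 -26.3] F [-0.3  1.2 -0. ] g 0.257 55.0 t 62.8
up pos [439.2 383.4  57. ] F [ 0.4 -0.3 -0.8] g 0.257 55.0 t 64.0
pos [469.9 121.1  87.5] F [-0.2  0.1 -1.5] g 0.258 55.0 t 65.3
fork_c 0.65 [468.9 120.  134.5] [318. 250.]
fork_tip 0.53 [596.  104.5  24.3] [346.  69.]
pos [470.  120.1  87.6] F [-0.7  0.3 -2. ] g 0.263 55.0 t 65.7
```

View pics/w9c.png

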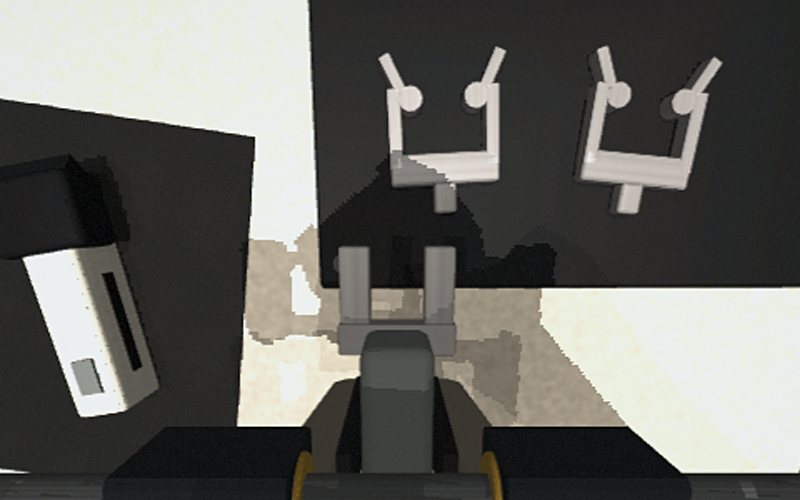

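Fork held well (prong tips at crop 354/441,247); clips at (445,170) and (635,170), clip1 turned slightly clockwise. Computing clip and pillar poses.

Run:
```python
from h import *
z=np.load('w9.npz'); i=(z['K'],z['R'],z['t']); f=lambda u,v,h=32: ray((80+u*.6,v*.6),h,i)[:2]
for n,P in {'clip2':[(392,181),(499,175),(410,98),(476,95),(383,56),(501,49)],'clip1':[(582,175),(688,183),(619,95),(683,102),(604,47),(717,62)]}.items():
    q=np.array([f(*p) for p in P]); m=[(q[k]+q[k+1])/2 for k in (0,2,4)]; e=[q[k]-q[k+1] for k in (0,2,4)]
    print(n,'mids',np.round(m,1).tolist(),'wid',np.linalg.norm(e,axis=1).round(1),'yaws',[round(np.arctan2(-v[0],v[1]),3) for v in e],'axis yaw',round(np.arctan2(*(m[2]-m[0])[::-1]),3),'len',np.linalg.norm(m[2]-m[0]).round(1))
print('prong tips',f(354.5,247,127),f(441,247,127), 'tcp 469.9,121.1 / yaw .075')
c=info('top')
P=np.array([ray(p,66,c)[:2] for p in [(285.6,161.6),(322.4,158),(359.2,154.4)]]); print('pillars top',P.round(1).tolist(),np.linalg.norm(np.diff(P,axis=0),axis=1))
# sub-pixel: circles in top picture
im=cv2.imread('pics/t9.png'); g=cv2.resize(cv2.cvtColor(im,cv2.COLOR_BGR2GRAY)[130:190,260:390],None,fx=6,fy=6,interpolation=cv2.INTER_CUBIC)
h=cv2.HoughCircles(cv2.GaussianBlur(g,(9,9),0),cv2.HOUGH_GRADIENT,1,120,param1=60,param2=15,minRadius=28,maxRadius=50)
if h is not None: print([(np.round(ray((260+(x+.5)/6-.5,130+(y+.5)/6-.5),66,c)[:2],1).tolist(),r/6/.34) for x,y,r in h[0][:5]])
# deck corners in top: dark mask
m=(im.max(2)<45).astype(np.uint8)[100:240,255:395]; m=cv2.morphologyEx(m,cv2.MORPH_CLOSE,np.ones((9,9)))
k=max(cv2.findContours(m,0,1)[0],key=cv2.contourArea); (x,y),wh,an=cv2.minAreaRect(k); bx=cv2.boxPoints(((x,y),wh,an))+[255,100]
W=np.array([ray(p,20,c)[:2] for p in bx]); print('deck',W.round(1).tolist(),wh,an)
```

```text
clip2 mids [[563.3, 101.1], [602.8, 106.4], [622.9, 108.9]] wid [57.2 33.9 59.5] yaws [np.float64(0.129), np.float64(0.117), np.float64(0.128)] axis yaw 0.13 len 60.1
clip1 mids [[570.4, -0.1], [609.9, -0.4], [630.2, -1.1]] wid [57.3 33.5 58.2] yaws [np.float64(0.004), np.float64(-0.023), np.float64(-0.041)] axis yaw -0.018 len 59.8
prong tips [528.13405343 139.40115206] [530.42335975 109.13637767] tcp 469.9,121.1 / yaw .075
pillars top [[695.2, 117.6], [703.6, 8.2], [712.1, -101.7]] [109.68209315 110.24483151]
[([695.0, 118.9], np.float32(19.313726)), ([711.8, -100.1], np.float32(19.754902)), ([704.7, 10.9], np.float32(17.549019))]
deck [[734.3, 240.2], [766.6, -163.5], [479.0, -180.6], [449.9, 214.8]] (93.33448028564453, 131.04638671875) 84.2894058227539
```

Numbers agree with the given sizes (prong tip 59.6 mm ahead of TCP, pillar spacing 110). Push clip2 straight along yaw 0.13.

```bash
cat >> h.py <<'E'
FT=59.6; ZP=27.5
def tip(p,yaw,z,feed=60):
    u=np.array([np.cos(yaw),np.sin(yaw)]); q=np.array(p)-FT*u; L(q[0],q[1],z,feed,yaw)
def push(centre,yaw,pillar,extra=(0,1,2)):
    c=np.array(centre,float); P=np.array(pillar,float); d=P-c; D=np.hypot(*d); u=d/D; yl=np.arctan2(u[1],u[0]); v=np.array([np.cos(yaw),np.sin(yaw)])
    r0=c-31*v
    tip(r0-24*v,yaw,80,200); tip(r0-24*v,yaw,ZP,80); st('low')
    tip(r0-2*v,yaw,ZP,60); st('near')
    n=3; r1=P-24*u-31*u          # to 24 mm short of seated, turning to the push line
    for k in range(1,n+1): tip(r0+(r1-r0)*k/n, yaw+(yl-yaw)*k/n, ZP, 60)
    st('at 24 short')
    for s in (18,14,10,6,3)+tuple(-e for e in extra):
        tip(P-(31+s)*u,yl,ZP,30); o=robot.observe(); F=-np.dot(o['contact_force'][:2],u); print('short',s,'F',round(F,1),'Fz',round(o['contact_force'][2],1),'pos',np.round(o['tcp_pos'],1))
        if s<=0 and F>22: break
    tip(P-(31+30)*u,yl,ZP,120); tip(P-(31+50)*u,yl,80,120); st('back')
E
python3 - <<'E'
from h import *
push([591.4,104.9],.131,[695.3,118.7])
im=pic('wrist','w10.png'); pic('scene','s10.png')
E
```

```text
low pos [477.8  90.2  -5.1] F [ 0.2 -0.2 -2.3] g 0.257 55.0 t 66.9
near pos [499.7  92.9  -5. ] F [-0.6 -0.5 -2. ] g 0.256 55.0 t 67.4
at 24 short pos [581.8 103.8  -5. ] F [-0.7  0.  -2.7] g 0.259 55.0 t 69.2
short 18 F 5.8 Fz 0.5 pos [585.3 104.1  -5.3]
short 14 F 16.0 Fz 7.5 pos [585.2 104.1  -5.8]
short 10 F 23.8 Fz 14.0 pos [586.3 104.3  -5.8]
short 6 F 9.1 Fz -0.8 pos [594.3 105.4  -5.9]
short 3 F 1.4 Fz -3.7 pos [601.9 106.4  -5.3]
short 0 F 0.2 Fz -1.3 pos [606.7 106.9  -4.6]
short -1 F -0.4 Fz -3.0 pos [607.  106.9  -4.7]
short -2 F 0.4 Fz -2.7 pos [607.5 107.   -4.9]
back pos [556.3  99.8  47.6] F [-0.5 -0.4 -2.8] g 0.256 55.0 t 72.4
```

Force rose to 24 N and then dropped, the snap. Same for clip1, probing slightly further to feel the stop.

```bash
sed -i 's/F>22/F>7/' h.py
python3 - <<'E'
from h import *
push([598.4,-0.2],-.018,[703.9,9.4],(0,1,2,3,4))
M(520,60,130,.077); robot.hold(.3)
im=pic('wrist','w11.png'); i=info('wrist'); np.savez('w11.npz',K=i[0],R=i[1],t=i[2]); s=pic('scene','s11.png'); st()
c=np.zeros((560,800,3),np.uint8)
A=cv2.resize(im[0:170,130:480,::-1],(800,388)); B=cv2.resize(s[190:265,290:400,::-1],(252,172),interpolation=cv2.INTER_CUBIC)
c[:388]=A; c[388:,:252]=B; cv2.imwrite('pics/m11.png',c)
for n in ['clip0_c','pillar0','fork_tip']:
    for q,p in find(n,'wrist',3): print(n,q,p.round(1),proj(p,i).round())
E
```

```text
low pos [483.9   2.1  -5.2] F [ 0.6 -0.2 -2.5] g 0.263 55.0 t 74.1
near pos [505.9   1.5  -5. ] F [-0.4  0.2 -2.6] g 0.258 55.0 t 74.6
at 24 short pos [589.9  -0.8  -5. ] F [ 0.  -0.3 -1.7] g 0.255 55.0 t 76.5
short 18 F 6.5 Fz -0.3 pos [ 5.935e+02 -5.000e-01 -5.300e+00]
short 14 F 14.4 Fz 6.0 pos [593.6  -0.6  -5.9]
short 10 F 26.3 Fz 16.9 pos [593.6  -0.6  -5.8]
short 6 F 9.7 Fz 1.3 pos [ 6.019e+02  4.000e-01 -6.000e+00]
short 3 F 0.6 Fz -3.1 pos [609.8   1.1  -5.3]
short 0 F 0.6 Fz -2.2 pos [614.9   1.2  -4.6]
short -1 F -0.3 Fz -1.0 pos [615.2   1.3  -4.7]
short -2 F 0.6 Fz -2.5 pos [615.7   1.3  -4.9]
short -3 F 3.0 Fz -1.1 pos [616.2   1.4  -5. ]
short -4 F 5.7 Fz 0.5 pos [616.1   1.4  -5.1]
back pos [564.2  -3.7  47.6] F [ 0.3 -0.8 -2.2] g 0.257 55.0 t 80.2
pos [520.   59.6  97.1] F [ 0.1  0.5 -2.4] g 0.259 55.0 t 81.1
```

View pics/m11.png

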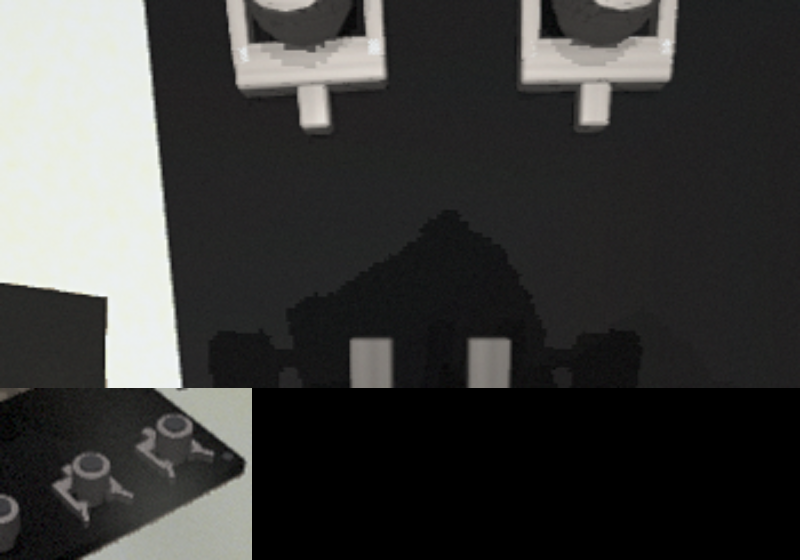

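Both clips' back bars sit at the same row (crop ≈81) square behind their pillars, jaws past the necks in the scene view; clip1 was felt against its stop, so both are home. Lay the fork back a bit away from the reader, then measure the reader.

Run:
```python
from h import *
L(520,60,150,200); x,y=439.5,402
M(x,y,120,-.02); L(x,y,20,120); b=st('20')['contact_force'][2]
for z in (12,9,7.5,6.5,5.5,4.5):
    L(x,y,z,30); o=robot.observe()
    if abs(o['contact_force'][2]-b)>3: break
st('put %g'%z); grip(0.40); L(x,y,100,120); st('up')
grip(0.62); M(400,330,262,0.0); robot.hold(.3); im=pic('wrist','w12.png'); i=info('wrist'); np.savez('w12.npz',K=i[0],R=i[1],t=i[2])
for n in ['fork_c','fork_tip','scanner_c','scan_eye','mat']:
    for c,p in find(n,'wrist',2): print(n,c,p.round(1),proj(p,i).round())
pic('top','t12.png'); i2=info('top')
for n in ['label','scanner_c','fork_c','scan_eye']:
    for c,p in find(n,'top',2): print('top',n,c,p.round(1))
A=cv2.resize(im[0:300,100:540,::-1],(800,545),interpolation=cv2.INTER_CUBIC); cv2.imwrite('pics/w12c.png',A); st()
```

```text
20 pos [439.9 402.6 -11.7] F [ 0.1  0.  -1.9] g 0.258 55.0 t 83.8
put 5.5 pos [439.7 402.1 -26.3] F [-1.5 -1.9  4.4] g 0.256 55.0 t 85.2
up pos [439.2 401.4  66.9] F [-0.6 -1.1  0.6] g 0.4 0.0 t 86.5
fork_c 0.59 [440.4 399.3  20.4] [271. 154.]
fork_tip 0.87 [500.9 401.1   5.6] [269. 111.]
scanner_c 0.92 [471.9 303.8  23. ] [336. 132.]
scan_eye 0.71 [550.2 322.8  20.4] [323.  73.]
scan_eye 0.31 [646.2 422.9   2.5] [249.  -1.]
mat 0.89 [467.4 341.2   2.2] [310. 135.]
top label 0.64 [ 624.4 -290.6   33.4]
top scanner_c 0.82 [470.4 303.1  17.4]
top scanner_c 0.7 [726.4 270.6   1.1]
top fork_c 0.84 [440.6 402.8  19.1]
top scan_eye 0.6 [643.6 428.    1.9]
top scan_eye 0.55 [544.4 323.9  24. ]
pos [400.  330.  229.7] F [0.1 0.1 0.7] g 0.619 0.0 t 88.6
```

View pics/w12c.png

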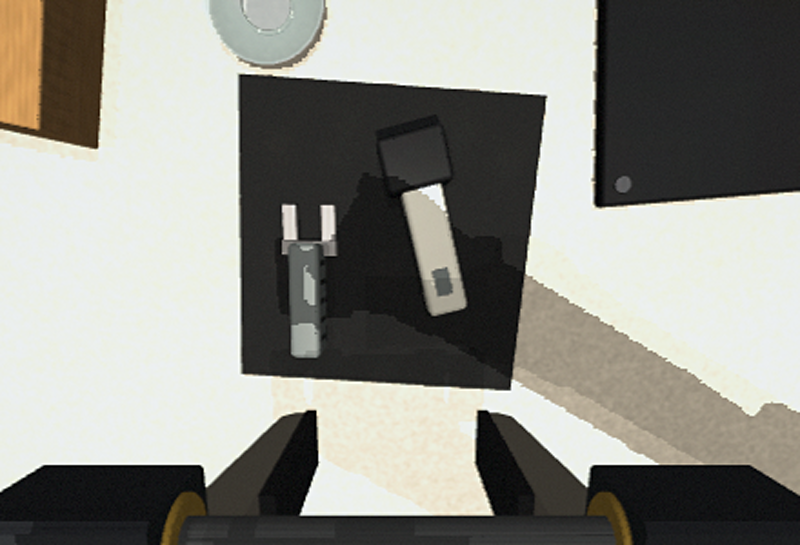

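Fork lies flat on the mat (crop 305,300); the reader now lies flat too, at (430,220), and well clear. Pick up the reader.

Run:
```python
from h import *
z=np.load('w12.npz'); i=(z['K'],z['R'],z['t']); f=lambda u,v,h=42: ray((100+u*.55,v*.5505),h,i)[:2]
rear=(f(430,316)+f(466,306))/2; fr=(f(403,195)+f(440,184))/2; d=fr-rear; L0=np.linalg.norm(d); u=d/L0; yaw=np.arctan2(u[1],u[0]); c=rear+60*u
hd=(f(378,135)+f(440,117))/2
print('rear',rear,'front',fr,L0,'yaw',yaw,'c',c,'headfront',hd,'yaw2',np.arctan2(*(hd-rear)[::-1]),np.linalg.norm(hd-rear), 'width',np.linalg.norm(f(430,316)-f(466,306)))
c=(c+np.array([471,303.5]))/2; print(c)
if np.hypot(*(c-[471,303.5]))<6 and .1<yaw<.4:
    grip(0.62); M(*c,120,yaw); L(*c,50,150)
    for h in (25,12,6):
        L(*c,h,60)
        if np.linalg.norm(robot.observe()['contact_force'])>6: print('touch',h); break
    st('down'); grip(0.2,45); st('closed'); L(*c,120,100); st('up')
    M(470,-170,170,-.1); robot.hold(.4); o=st(); im=pic('wrist','w13.png'); i=info('wrist'); np.savez('w13.npz',K=i[0],R=i[1],t=i[2],p=o['tcp_pos'],r=o['tcp_rot'])
    for n in ['label','scan_eye','scanner_c']:
        for q,p in find(n,'wrist',2): print(n,q,p.round(1),proj(p,i).round())
    A=cv2.resize(im[0:280,200:640,::-1],(800,509),interpolation=cv2.INTER_CUBIC); cv2.imwrite('pics/w13c.png',A)
```

```text
rear [417.3225428  289.32068596] front [506.98779705 311.01982381] 92.25351160388982 yaw 0.23743673631581666 c [475.63918746 303.43340914] headfront [550.03308974 320.52833141] yaw2 0.23095953452084936 136.33050430367396 width 28.928105865480894
[473.31959373 303.46670457]
down pos [473.  303.3 -26.8] F [-0.3  1.1  0.5] g 0.619 0.0 t 91.3
closed pos [473.4 303.5 -26.3] F [ 0.2 -0.5  1.1] g 0.324 45.0 t 91.9
up pos [472.9 303.1  86.9] F [ 0.5  0.  -0.7] g 0.326 45.0 t 93.2
pos [ 470.1 -169.7  137.6] F [-0.3  0.2 -1.4] g 0.323 45.0 t 95.3
label 0.83 [ 623.8 -289.7   33.1] [421.  35.]
scan_eye 0.6 [ 547.2 -178.   186.1] [318. 115.]
scanner_c 0.61 [ 468.4 -168.8  185.6] [316. 252.]
```

View pics/w13c.png

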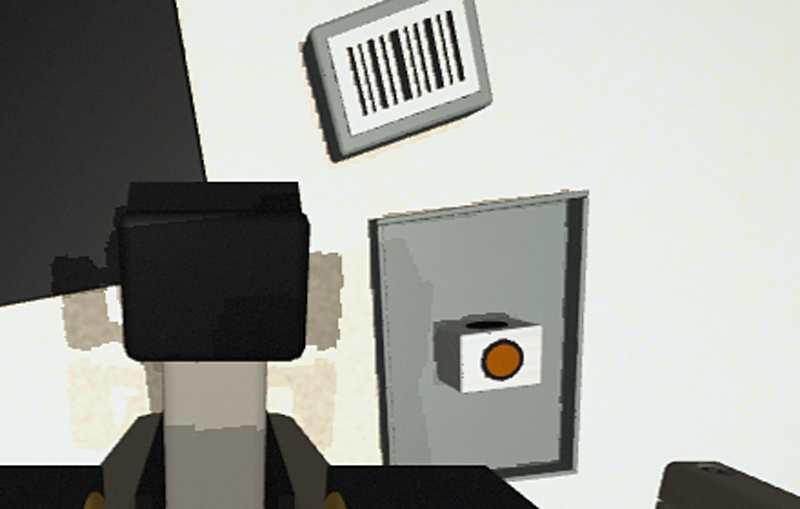

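Block stands inside the tray (crop 490,355); label centre at (405,66); reader held level. Aim, hold, then lay it back.

Run:
```python
from h import *
z=np.load('w13.npz'); i=(z['K'],z['R'],z['t']); l=ray((422.8,36.6),31,i); print('label ray',l)
lab=(l[:2]*2+np.array([624,-288.5]))/3; print(lab)
psi=-.3; u=np.array([np.cos(psi),np.sin(psi)]); s=80/np.sqrt(2); q=lab-(s+76.5)*u; tz=31+s-17.5-.5
M(*q,tz+60,psi); L(*q,tz,80); robot.hold(.5); o=st('aim'); print(o['tcp_rot'],down(psi))
im=pic('scene','s14.png'); i=info('scene')
for n in ['scan_eye','label']:
    for c,p in find(n,'scene',1): print(n,c,p.round(1))
print('expected eye',(lab-s*u).round(1),31+s)
robot.hold(2.8); st('held')
```

```text
label ray [ 622.4547986  -292.03348462   31.        ]
[ 622.96986573 -290.85565642]
aim pos [ 495.9 -251.6   37.3] F [-0.4  0.1 -1.6] g 0.325 45.0 t 97.4
[ 3.10619707e+00 -4.69508156e-01  2.10734843e-04] [ 3.10631595 -0.46947374  0.        ]
scan_eye 0.68 [ 571.6 -273.8   81.1]
label 0.94 [ 622.  -288.1   32.2]
expected eye [ 568.9 -274.1] 87.5685424949238
held pos [ 495.8 -251.6   37.2] F [ 0.5  0.2 -1.4] g 0.322 45.0 t 100.3
```

The network puts the eye slightly lower; add a second hold 3 mm further on to bracket, then put the reader back.

Run:
```python
from h import *
psi=-.3; u=np.array([np.cos(psi),np.sin(psi)]); s=80/np.sqrt(2); tz=31+s-18
q=np.array([623.,-289.])-(s+76.5-3)*u; L(*q,tz,30); robot.hold(3); st('held2')
L(*q,130,150); x,y,yaw=473.3,303.5,.237
M(x,y,120,yaw); L(x,y,20,120); b=st('20')['contact_force'][2]
for z in (12,9,7.5,6.5,5.5,4.5):
    L(x,y,z,30); o=robot.observe()
    if abs(o['contact_force'][2]-b)>3: break
st('put %g'%z); grip(0.6); L(x,y,130,120); st('up')
grip(1.0); M(450,60,230,0); robot.hold(.5); st()
pic('top','t15.png'); s=pic('scene','s15.png')
for n in ['fork_c','fork_tip','scanner_c','scan_eye','mat','oil','objective','dish']:
    for c,p in find(n,'top',1)+find(n,'scene',1): print(n,c,p.round(1))
T=cv2.imread('pics/t15.png')[110:300,160:480]; S=s[130:290,180:460,::-1]
c=np.zeros((600,800,3),np.uint8); c[:300,:505]=cv2.resize(T,(505,300)); c[300:,:525]=cv2.resize(S,(525,300)); cv2.imwrite('pics/m15.png',c)
```

```text
held2 pos [ 498.8 -250.6   37.2] F [-0.6 -0.1 -2.4] g 0.323 45.0 t 103.6
20 pos [473.7 304.1 -11.7] F [ 0.1 -0.6 -0.8] g 0.324 45.0 t 107.1
put 5.5 pos [473.4 303.6 -26.3] F [-1.5 -2.1  5.6] g 0.322 45.0 t 108.5
up pos [472.9 303.   96.8] F [ 0.1  0.3 -0.2] g 0.606 0.0 t 110.2
pos [450.   60.3 197.5] F [ 0.   0.2 -0.3] g 0.998 0.0 t 112.5
fork_c 0.79 [439.6 398.7  18.4]
fork_c 0.6 [442.2 403.2  19.2]
fork_tip 0.86 [501.3 403.1   1.8]
fork_tip 0.74 [498.7 403.2   4.1]
scanner_c 0.64 [472.  300.8  19.9]
scanner_c 0.85 [476.7 306.4  21.2]
scan_eye 0.6 [438.8 398.7  18.9]
scan_eye 0.65 [548.7 324.4  18.9]
mat 0.7 [470.5 341.3  -2.3]
mat 0.61 [474.9 340.7   1.6]
oil 0.43 [7.276e+02 2.710e+02 7.000e-01]
oil 0.56 [727.2 272.2   3.8]
objective 0.54 [ 7.403e+02 -2.894e+02  2.000e-01]
objective 0.93 [ 738.  -287.    -2.2]
dish 0.62 [641.4 429.5   2.8]
```

View pics/m15.png

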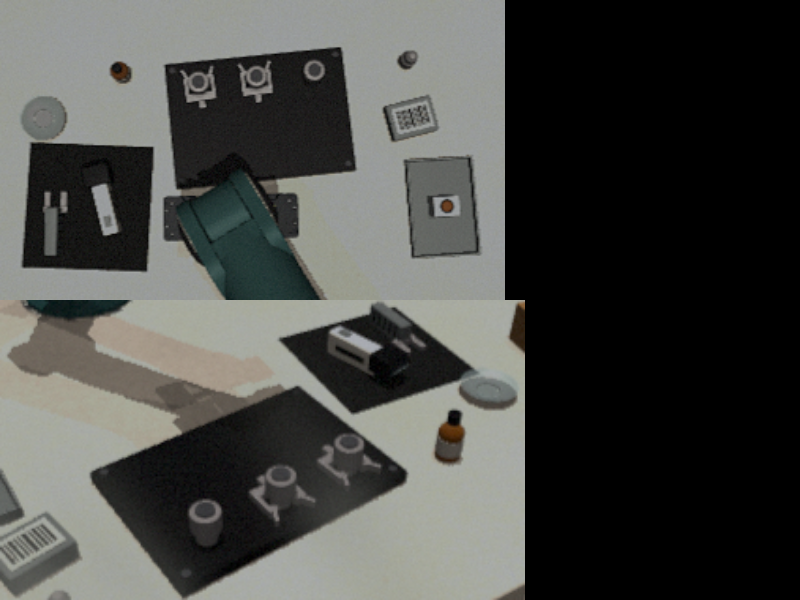

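Everything is in place: the block is in the tray (crop 447,207), both clips are on their pillars, and the fork and reader lie flat on the mat. The bystanders haven't moved.

```bash
python3 -c "
from cell import robot
print(robot.job_done())"
```

```text
the job is handed in; nothing more can be done
None
```

The job is handed in at about 113 s, verdict not reported: the one block is in the tray, both clips snapped home with the fork, the reader was held aimed at the label centre for about 3 s twice (no read signal to confirm it), and fork and reader lie flat on the mat.

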